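Sweep loose sleeves into the parts fence

ROBOT

A 6-joint arm with a two-finger parallel gripper is mounted at the origin on the work surface. World frame = base frame: x ahead of the robot, y to its left, z up, the work surface at z = 0. Lengths are in m, angles in degrees, forces in N, time in s.
With the tool pointing down it reaches from about 0.3 to 0.75 m from the base axis. Payload 8.5 kg.
Tool frame: the origin (TCP) lies on the centre line of the jaws, within the pads' length; the fingertips stand 14 mm ahead of it and the grasp point (between the pads) lies 5 mm behind it; z points along the fingers, x is the direction in which the jaws open and shut, and the axes are right-handed (so a half turn about z gives the same grasp; the last joint's range is limited). The gripper opens to 85 mm and grips with 20 to 120 N. Pads are 22 mm wide; open, the fingers measure 114 mm over their backs; the gripper's body (76 mm by 85 mm) begins 54 mm behind the grasp point. The pads swing forward as they close: fully open they stand 13 mm farther back than shut.
Start: joints at [63.409, 21.807, 74.336, -0, 83.858, -12.336], TCP at [0.135, 0.533, 0.245] pointing down, gripper open.
Joint ranges: [-178.18, 178.18], [-50.72, 133.34], [12.68, 142.11], [-81.47, 261.47], [9.98, 163.14], [-165.26, 165.26]. Speed limits (degrees/s): [136.94, 136.94, 180, 180, 180, 180].

INTERFACE

Orientations are given as a 3x3 rotation matrix whose columns are the frame's x, y, z axes.
In Python, from rig import * gives the robot as it stands.
- The arm moves only by the shell command python3 -m crank 'ROWS' [FORCE]. ROWS is JSON, one flat list of numbers, 7 for each row, row after row: the turn, a rotation vector about the world's x, y, z in rad, then the shift along the world's x, y, z in m, then the opening in per cent of the stroke, from 0 (shut) to 100 (fully open). A call has 1 to 20 rows; each row shifts and turns the commanded pose from where the row before left it; what a row does not reach is not made up. A row lasts 1/10 s, in which the tool goes at most 50 mm and 8.59 degrees, less where a joint would pass 70% of its speed; a pose out of reach is approached as far as the arm can. A call is refused whole if a number of a shift passes 0.05 or a number of a turn 0.15, either way. A call with a gripper value outside its range is refused whole. The fingers move at their own pace and stop on an object; FORCE is the grip in N (left out, the last holds). Time passes only in rows, so rows that do not move let the fingers close. It gives the time, the measured TCP pose, the force and the opening at its end, in the units of the state.
- observe(): the state, without advancing time (a new reading comes with each control period).
- get_image(name): name is "scene" or "top"; returns a dict with "frame" (384x512x3 uint8, red, green, blue), "fov_y" (degrees; the focal length in pixels is half the picture's height over the tangent of half this angle, whatever the lens; pixels are square), "cx", "cy" (the principal point, pixels), "world_to_cam" (4x4, takes a point from world to camera coordinates). Camera axes: x right, y up, looking along -z (the intrinsics and any distortion apply to the point x, -y, -z); pixel columns grow to the right and rows downward; lengths in m; the calibration is good to about 2 mm. A picture is of the moment at which its call begins. There is no depth.
- close_job(): hands the job in, once; it reports no verdict.
The state is a dict: "time_s": time; "q": joint angles; "qvel": joint speeds; "joint_efforts": joint torques, N m; "position": TCP position; "tool_rot": TCP orientation; "ft_force": force on the tool from outside, world axes, zero at the start; "wrist_torque": the same for the moment, N m; "grip_width": finger opening in m.
Only numpy, scipy, OpenCV 4.12 (cv2) and the standard library are available. Lean on these libraries where they do the work, as an engineer would, in place of code of your own. Each camera call takes 0.05 s, during which the arm holds its last target. There are 200 camera calls.

TASK

Three plain smooth steel sleeves (short tubes) stand loose among the gearbox parts on the bench. Using the fingers as a broom, sweep all three along the bench through the open side of the three-sided fence until each is completely inside it, still standing on its end. Do not lift or tip the sleeves, and leave the pinion, the gear and every other part where it is.

Things in the scene. Friction and masses are not known exactly. Their poses are not given: they have to be found in the camera images.
- sleeve0: plain smooth steel sleeve, a short open tube standing upright and loose on the bench: outside diameter 40 mm, bore 28 mm, 24 mm high, about 0.12 kg. Origin: centre of its underside, z up along its axis. To be swept into the fence
- sleeve1: plain smooth steel sleeve, a short open tube standing upright and loose on the bench: outside diameter 40 mm, bore 28 mm, 24 mm high, about 0.12 kg. Origin: centre of its underside, z up along its axis. To be swept into the fence
- sleeve2: plain smooth steel sleeve, a short open tube standing upright and loose on the bench: outside diameter 40 mm, bore 28 mm, 24 mm high, about 0.12 kg. Origin: centre of its underside, z up along its axis. To be swept into the fence
- fence: three-sided aluminium fence bolted to the bench, no floor (bench and thin mat run level into it). Inside 180 mm wide along its x, 130 mm deep; walls 6 mm thick, 22 mm high, with 18 mm wide, 8 mm high bolted flanges outside the two side walls. Origin: on the bench, middle of the open side; inside runs from y = 0 to y = -130 mm (back wall) of its frame. Open side faces about world +y, turned up to 0.3 rad
- pinion: small toothed steel pinion with a hub on top, to be left alone: 40 mm outside diameter, 36 mm high, standing among the sleeves. Origin: centre of its underside
- gear: large flat toothed steel gear, to be left alone: 72 mm diameter, 20 mm high. Origin: centre of its underside
- bearing: ball bearing lying flat, to be left alone: 52 mm diameter, 15 mm high. Origin: centre of its underside
- synchro: thin synchro ring lying flat, to be left alone: 68 mm outside diameter, 54 mm inside, 9 mm high. Origin: centre of its underside
- socket: wrench socket standing upright, to be left alone: 24 mm diameter, 34 mm high. Origin: centre of its underside
- wrench: 180 mm steel spanner lying flat beyond the parts, to be left alone. Origin: middle of its underside, handle to its -x
There are look-alikes about, which are no part of the job. What is shaped like the sleeve0 but orange or yellow is not meant.

How it is judged (in metres and radians):
At the end, for the whole second after the job is handed in: All three sleeves stand upright (within 0.15 rad) and at rest on the bench, wholly inside the fence: each centre between its walls and at least 16 mm behind the line of the open side (4 mm of overhang allowed) (y of sleeve0 in the frame of fence between -0.135 and -0.016 m and x of sleeve0 in the frame of fence between -0.09 and 0.09 m and height (world z) of each of sleeve0, sleeve1, sleeve2 below 0.005 m and angle between each of sleeve0, sleeve1, sleeve2's own z axis and vertical below 0.15 rad and linear speed of each of sleeve0, sleeve1, sleeve2 below 0.02 m/s and y of sleeve1 in the frame of fence between -0.135 and -0.016 m and x of sleeve1 in the frame of fence between -0.09 and 0.09 m and y of sleeve2 in the frame of fence between -0.135 and -0.016 m and x of sleeve2 in the frame of fence between -0.09 and 0.09 m); the robot touches nothing.
It fails at once if a sleeve is lifted off the bench (more than 8 mm) or tipped (more than 0.35 rad) (height (world z) of any of sleeve0, sleeve1, sleeve2 above 0.008 m or angle between any of sleeve0, sleeve1, sleeve2's own z axis and vertical above 0.35 rad).
It fails at once if a part that is to be left alone is moved by more than 12 mm or tipped over (distance of any of pinion, gear, bearing, synchro, socket, wrench from where it was at the start of the episode above 0.012 m or angle between any of pinion, gear, bearing, synchro, socket, wrench's own z axis and vertical above 0.3 rad).
It also fails if it takes over 72 s, if anything falls off the work surface, if the arm or the gripper's body presses on something with over 40 N, if the wrist force passes 120 N, or if a joint passes its speed limit or range.

## Working session

There is one attempt and no reset: what is moved stays moved. The work goes in short steps, Python scripts to look and compute and a shell command to move; the robot and the scene stay as the last step left them, time stands still between calls to the robot, and variables do not carry over. Pictures are saved under pics/ and viewed, about 8 in all and at most 12, crops included, and the job is handed in when it is done.

```bash
mkdir -p pics; ls; python3 - <<'E'
from rig import *
import cv2
o=observe();print({k:o[k] for k in('time_s','position','tool_rot','grip_width')})
for n in('scene','top'):
    d=get_image(n);cv2.imwrite(f'pics/{n}0.png',d['frame'][:,:,::-1]);print(n,{k:v for k,v in d.items() if k!='frame'})
E
```

```text
pics
{'time_s': 0.0, 'position': array([0.13528781, 0.53279882, 0.24469745]), 'tool_rot': array([[ 2.46197839e-01,  9.69219379e-01, -6.47343824e-04],
       [ 9.69218481e-01, -2.46198514e-01, -1.35195561e-03],
       [-1.46971667e-03, -2.94569047e-04, -9.99998877e-01]]), 'grip_width': 0.08558422811184752}
scene {'fov_y': 43.525480261760094, 'cx': 244.12736853251303, 'cy': 188.12982824802285, 'world_to_cam': array([[-0.00845385,  0.99991401, -0.010025  , -0.07300112],
       [-0.63615457,  0.00235711,  0.77155804,  0.33466183],
       [ 0.77151533,  0.01290009,  0.63607994, -1.24004729],
       [ 0.        ,  0.        ,  0.        ,  1.        ]])}
top {'fov_y': 51.394893269032686, 'cx': 255.64208497455334, 'cy': 193.28264777587805, 'world_to_cam': array([[-0.00938709, -0.99990792, -0.00979933,  0.10359778],
       [ 0.9830749 , -0.01102125,  0.1828723 , -0.57957368],
       [-0.18296346, -0.00791683,  0.98308784, -0.79377666],
       [ 0.        ,  0.        ,  0.        ,  1.        ]])}
```

View pics/top0.png

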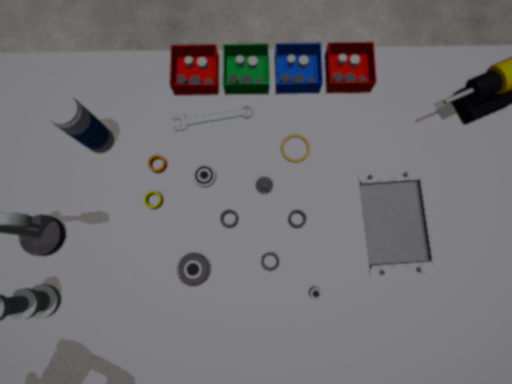

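View pics/scene0.png

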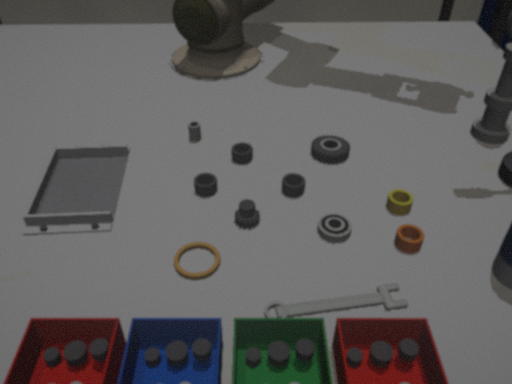

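Top view: grey sleeves at (229,218), (297,218) and (270,261). The look-alikes are orange at (157,163) and yellow at (154,200); the pinion is at (264,185), the socket at (315,293) and the fence at (395,222), with its open side to the left (+y). The grey tubes fit the description. I'll measure and confirm them in a crop.

```bash
cat > h.py <<'E'
import numpy as np, cv2
from rig import *
def ray(d,u,v):
    f=192/np.tan(np.radians(d['fov_y']/2)); W=np.array(d['world_to_cam']);R,t=W[:3,:3],W[:3,3]
    return -R.T@t, R.T@np.array([(u-d['cx'])/f,-(v-d['cy'])/f,-1])
def onz(d,u,v,z):
    c,r=ray(d,u,v); return (c+r*(z-c[2])/r[2])
def tri(a,b):
    A=np.c_[a[1],-b[1]]; s=np.linalg.lstsq(A,b[0]-a[0],rcond=None)[0]
    p,q=a[0]+s[0]*a[1],b[0]+s[1]*b[1]; return (p+q)/2,np.linalg.norm(p-q)
def proj(d,p):
    f=192/np.tan(np.radians(d['fov_y']/2)); q=np.array(d['world_to_cam'])@np.r_[p,1]
    return d['cx']+f*q[0]/-q[2], d['cy']-f*q[1]/-q[2]
def blobs(d,box,off=25):
    g=cv2.cvtColor(d['frame'],cv2.COLOR_RGB2GRAY).astype(int)
    bg=cv2.medianBlur(d['frame'].max(2),91).astype(int)
    m=((bg-g)>off).astype(np.uint8)
    x0,y0,x1,y1=box; k=np.zeros_like(m);k[y0:y1,x0:x1]=m[y0:y1,x0:x1]
    return [(cv2.boundingRect(c),cv2.minEnclosingCircle(c)) for c in cv2.findContours(k,cv2.RETR_EXTERNAL,cv2.CHAIN_APPROX_NONE)[0] if cv2.contourArea(c)>40]
E
python3 - <<'E'
from h import *
t=get_image('top');s=get_image('scene')
print('top');
for b,(c,r) in blobs(t,(165,130,350,310)): print(b,np.round(c,1),round(r,1),np.round(onz(t,*c,0.02),3))
print('scene')
for b,(c,r) in blobs(s,(140,110,430,280)): print(b,np.round(c,1),round(r,1))
a=cv2.resize(t['frame'][130:310,170:440],None,fx=2.9,fy=2.9,interpolation=3)[:,:,::-1]
cv2.imwrite('pics/crop1.png',a)
b=cv2.resize(s['frame'][110:260,20:360],None,fx=2.3,fy=2.3,interpolation=3)[:,:,::-1]
cv2.imwrite('pics/crop2.png',b)
E
```

```text
top
(308, 286, 12, 12) [313.7 291.9] 6.1 [ 0.374 -0.023  0.02 ]
(261, 252, 19, 19) [269.6 260.8] 9.8 [0.439 0.069 0.02 ]
(177, 252, 34, 35) [193.8 269.2] 17.6 [0.423 0.232 0.02 ]
(287, 209, 20, 20) [296.5 218.5] 9.8 [0.53  0.009 0.02 ]
(220, 209, 19, 20) [228.7 218.5] 9.8 [0.531 0.157 0.02 ]
(255, 176, 18, 19) [264.  184.9] 9.4 [0.606 0.079 0.02 ]
(194, 165, 23, 23) [204.8 176. ] 11.3 [0.627 0.211 0.02 ]
(280, 146, 25, 17) [292.1 153.8] 13.0 [0.676 0.015 0.02 ]
(283, 135, 26, 15) [295.5 145.5] 12.7 [0.696 0.007 0.02 ]
scene
(174, 258, 46, 22) [196.5 261.5] 22.8
(176, 244, 41, 19) [196. 256.] 20.4
(394, 225, 30, 30) [408.6 239.6] 15.6
(317, 214, 34, 30) [333.6 229.9] 16.9
(234, 199, 26, 31) [246.2 214.3] 15.5
(386, 196, 26, 20) [398.5 204. ] 13.2
(392, 191, 18, 12) [400.5 197. ] 9.0
(281, 173, 25, 26) [292.7 185.4] 13.5
(194, 173, 24, 26) [205. 185.] 13.5
(231, 142, 22, 23) [241.4 153.6] 12.5
(310, 135, 40, 30) [329.6 149.1] 20.0
(188, 122, 13, 21) [193.5 132. ] 10.6
```

View pics/crop1.png

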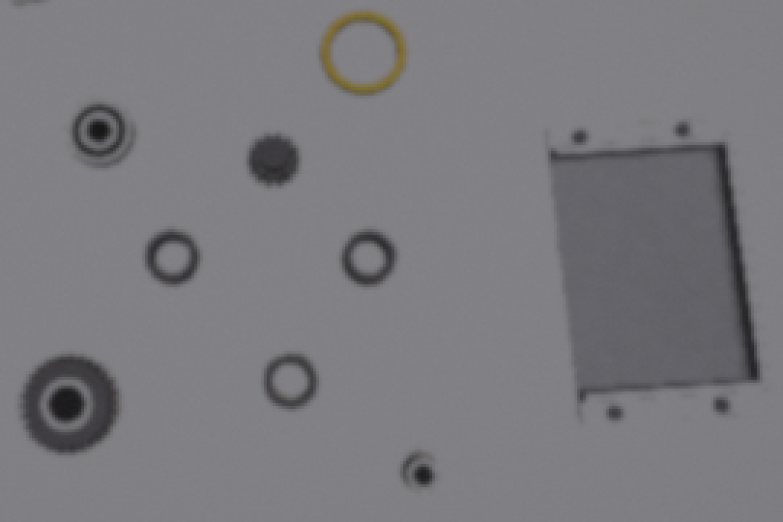

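View pics/crop2.png

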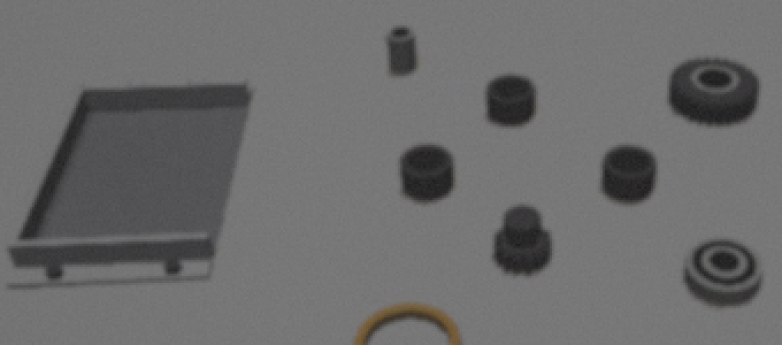

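The crops confirm three grey open tubes at top-view px (229,218), (297,218) and (270,261). The pinion at (264,185) is solid and toothed with a hub, and the coloured tubes lie farther left, so neither is a candidate. Next I'll triangulate the sleeves and the fence.

```bash
python3 - <<'E'
from h import *
t=get_image('top');s=get_image('scene')
for a,b in [((229,218.5),(293.5,179.6)),((296.8,218.5),(205.7,179.6)),((270,261),(242.2,148.7))]:
    print('sleeve tri',np.round(tri(ray(t,*a),ray(s,*b)),4) if 0 else [np.round(x,4) for x in tri(ray(t,*a),ray(s,*b))], np.round(onz(t,*a,.024),4))
print('pinion',[np.round(x,4) for x in tri(ray(t,264,184.5),ray(s,20+522/2.3,110+212/2.3))])
T=lambda x,y:(170+x/2.9,130+y/2.9); S=lambda x,y:(20+x/2.3,110+y/2.3)
for n,p,z in [('openU floor',T(553,158),0),('openL floor',T(580,390),0),('backU top',T(725,146),.022),('backL top',T(757,380),.022)]:print(n,np.round(onz(t,*p,z),4))
for n,p,z in [('S open +x floor',S(215,236),.022),('S open -x floor',S(243,107),0),('S back +x top outer',S(12,248),.022),('S back -x top outer',S(83,92),.022)]:print(n,np.round(onz(s,*p,z),4))
E
```

```text
sleeve tri [array([0.5313, 0.1589, 0.0224]), np.float64(0.0048)] [0.531  0.1564 0.024 ]
sleeve tri [array([0.5296, 0.0106, 0.0218]), np.float64(0.0036)] [0.5294 0.0089 0.024 ]
sleeve tri [array([0.439 , 0.071 , 0.0222]), np.float64(0.0048)] [0.4389 0.0686 0.024 ]
pinion [array([0.6034, 0.0811, 0.0351]), np.float64(0.0035)]
openU floor [ 0.6083 -0.1401  0.    ]
openL floor [ 0.4297 -0.1502  0.    ]
backU top [ 0.6116 -0.2657  0.022 ]
backL top [ 0.4356 -0.2742  0.022 ]
S open +x floor [ 0.6127 -0.1267  0.022 ]
S open -x floor [ 0.4316 -0.1473  0.    ]
S back +x top outer [ 0.6244 -0.2619  0.022 ]
S back -x top outer [ 0.4409 -0.2708  0.022 ]
```

Plan: nearly shut fingers (about 25 mm gap, jaws along x) cradle one sleeve at a time and push it in −y. Order is B (0.530, 0.010), then C (0.439, 0.070), then A (0.531, 0.157). The fence mouth runs from about (0.609, −0.138) to (0.430, −0.149), with the back wall at y ≈ −0.27.

```bash
python3 -m crank '[0,0,-0.0944,0.0282,-0.0327,0,30, 0,0,-0.0944,0.0282,-0.0327,0,30, 0,0,-0.0944,0.0282,-0.0327,0,30, 0,0,-0.0944,0.0282,-0.0327,0,30, 0,0,-0.0944,0.0282,-0.0327,0,30, 0,0,-0.0944,0.0282,-0.0327,0,30, 0,0,-0.0944,0.0282,-0.0327,0,30, 0,0,-0.0944,0.0282,-0.0327,0,30, 0,0,-0.0944,0.0282,-0.0327,0,30, 0,0,-0.0944,0.0282,-0.0327,0,30, 0,0,-0.0944,0.0282,-0.0327,0,30, 0,0,-0.0944,0.0282,-0.0327,0,30, 0,0,-0.0944,0.0282,-0.0327,0,30, 0,0,-0.0944,0.0282,-0.0327,0,30, 0,0,0,0,0,0,30, 0,0,0,0,0,0,30]' 20
```

```text
time_s: 1.9
position: [0.5303, 0.0747, 0.2449]
tool_rot: [[1.0, -0.001, -0.001], [-0.001, -1.0, 0.0], [-0.001, -0.0, -1.0]]
ft_force: [1.3, 0.1, -0.6]
grip_width: 0.0257
```

```bash
python3 -m crank '[0,0,0,0,0,-0.035,30, 0,0,0,0,0,-0.035,30, 0,0,0,0,0,-0.035,30, 0,0,0,0,0,-0.035,30, 0,0,0,0,0,-0.03,30, 0,0,0,0,0,-0.02,30, 0,0,0,0,0,-0.015,30, 0,0,0,0,0,-0.01,30, 0,0,0,0,0,-0.008,30, 0,0,0,0,0,0,30, 0,0,0,0,0,0,30]'
python3 - <<'E'
from h import *
s=get_image('scene');cv2.imwrite('pics/s1.png',cv2.resize(s['frame'][90:270,120:360],None,fx=3.2,fy=3.2,interpolation=3)[:,:,::-1])
E
```

```text
time_s: 3.0
position: [0.5304, 0.0755, 0.0229]
tool_rot: [[1.0, 0.001, 0.001], [0.001, -1.0, -0.0], [0.001, 0.0, -1.0]]
ft_force: [0.7, -0.4, 0.0]
grip_width: 0.0256
```

View pics/s1.png

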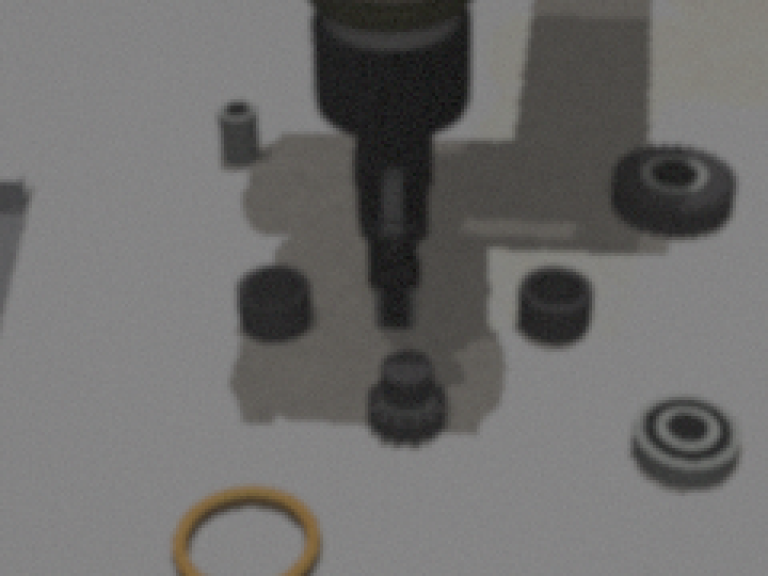

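The picture shows the fingers standing low between sleeve B (crop 275,300) and the pinion (crop 405,400), clear of both. Now I push B.

```bash
python3 -m crank '[0,0,0,0,-0.012,0,30, 0,0,0,0,-0.012,0,30, 0,0,0,0,-0.008,0,30, 0,0,0,0,-0.008,0,30, 0,0,0,0.002,-0.012,0,30, 0,0,0,0.002,-0.014,0,30, 0,0,0,0.003,-0.016,0,30, 0,0,0,0.003,-0.016,0,30, 0,0,0,0.003,-0.016,0,30, 0,0,0,0.003,-0.016,0,30, 0,0,0,0.003,-0.016,0,30, 0,0,0,0.003,-0.016,0,30, 0,0,0,0.003,-0.016,0,30]'
python3 - <<'E'
from h import *
s=get_image('scene');cv2.imwrite('pics/s2.png',cv2.resize(s['frame'][90:270,20:300],None,fx=2.8,fy=2.8,interpolation=3)[:,:,::-1])
E
```

```text
time_s: 4.35
position: [0.5554, -0.1041, 0.0223]
tool_rot: [[1.0, 0.0, -0.0], [0.0, -1.0, 0.0], [-0.0, -0.0, -1.0]]
ft_force: [-0.7, 2.0, 2.5]
grip_width: 0.0257
```

View pics/s2.png

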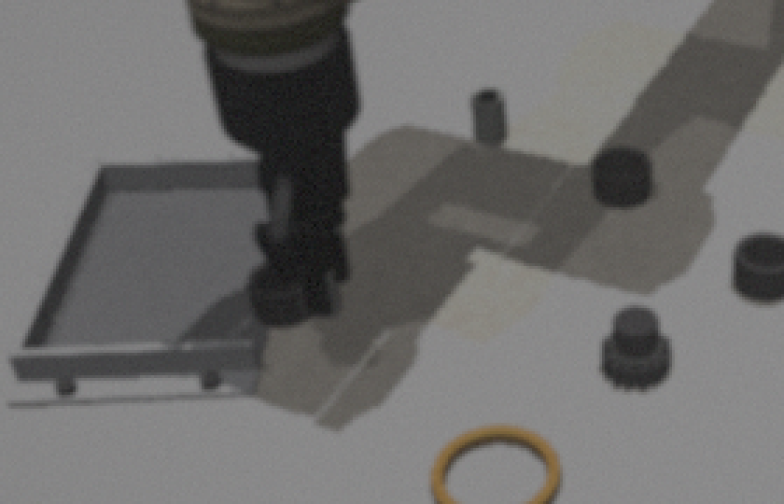

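B is cradled at the fence mouth (crop 280,295) and clears the walls. I'll finish the push, back off, lift, and go behind C.

```bash
python3 -m crank '[0,0,0,0.002,-0.016,0,30, 0,0,0,0.002,-0.016,0,30, 0,0,0,0.002,-0.016,0,30, 0,0,0,0.002,-0.016,0,30, 0,0,0,0.002,-0.014,0,30, 0,0,0,0,-0.012,0,30, 0,0,0,0,-0.008,0,30, 0,0,0,0,-0.004,0,30, 0,0,0,0,0,0,30, 0,0,0,0,0.01,0,30, 0,0,0,0,0.015,0,30, 0,0,0,0,0.01,0.02,30, 0,0,0,0,0,0.04,30, 0,0,0,0,0,0.03,30]'
python3 -m crank '[0,0,0,-0.014,0.032,0,30, 0,0,0,-0.014,0.032,0,30, 0,0,0,-0.014,0.032,0,30, 0,0,0,-0.014,0.032,0,30, 0,0,0,-0.014,0.032,0,30, 0,0,0,-0.014,0.032,0,30, 0,0,0,-0.014,0.032,0,30, 0,0,0,-0.014,0.032,0,30, 0,0,0,-0.014,0.032,0,30, 0,0,0,0,0,0,30, 0,0,0,0,0,0,30]'
```

```text
time_s: 5.8
position: [0.5653, -0.1676, 0.1141]
tool_rot: [[1.0, 0.002, 0.0], [0.002, -1.0, -0.0], [0.0, 0.0, -1.0]]
ft_force: [0.4, -0.1, -0.1]
grip_width: 0.0257
time_s: 6.9
position: [0.4385, 0.1195, 0.1125]
tool_rot: [[1.0, 0.003, 0.0], [0.003, -1.0, -0.0], [0.0, 0.0, -1.0]]
ft_force: [0.1, -0.2, -0.3]
grip_width: 0.0253
```

```bash
python3 -m crank '[0,0,0,0,0.002,-0.03,30, 0,0,0,0,0,-0.03,30, 0,0,0,0,0,-0.02,30, 0,0,0,0,0,-0.01,30, 0,0,0,0,0,0,30, 0,0,0,0,-0.01,0,30, 0,0,0,0,-0.008,0,30, 0,0,0,0,-0.008,0,30, 0,0,0,0.002,-0.012,0,30, 0,0,0,0.003,-0.014,0,30, 0,0,0,0.003,-0.016,0,30, 0,0,0,0.003,-0.016,0,30, 0,0,0,0.003,-0.016,0,30, 0,0,0,0.003,-0.016,0,30, 0,0,0,0.003,-0.016,0,30, 0,0,0,0.003,-0.016,0,30, 0,0,0,0.003,-0.016,0,30, 0,0,0,0.003,-0.016,0,30, 0,0,0,0.003,-0.014,0,30]'
python3 - <<'E'
from h import *
s=get_image('scene');cv2.imwrite('pics/s3.png',cv2.resize(s['frame'][90:270,20:300],None,fx=2.8,fy=2.8,interpolation=3)[:,:,::-1])
E
```

```text
time_s: 8.8
position: [0.4712, -0.0751, 0.0227]
tool_rot: [[1.0, -0.0, 0.0], [-0.0, -1.0, 0.0], [0.0, -0.0, -1.0]]
ft_force: [-0.5, 2.5, 3.2]
grip_width: 0.0258
```

View pics/s3.png

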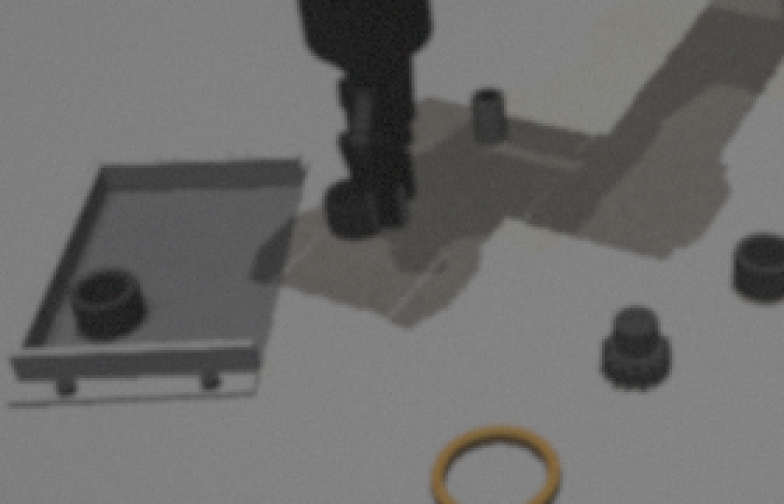

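B stands inside near the back (crop 108,300). C is cradled (crop 355,205) and heads clear of the side wall. I'll finish C and go behind A.

```bash
python3 -m crank '[0,0,0,0,-0.016,0,30, 0,0,0,0,-0.016,0,30, 0,0,0,0,-0.016,0,30, 0,0,0,0,-0.016,0,30, 0,0,0,0,-0.016,0,30, 0,0,0,0,-0.014,0,30, 0,0,0,0,-0.01,0,30, 0,0,0,0,-0.006,0,30, 0,0,0,0,0,0,30, 0,0,0,0,0.01,0,30, 0,0,0,0,0.015,0,30, 0,0,0,0,0.01,0.02,30, 0,0,0,0,0,0.04,30, 0,0,0,0,0,0.03,30]'
python3 -m crank '[0,0,0,0.006,0.037,0,30, 0,0,0,0.006,0.037,0,30, 0,0,0,0.006,0.037,0,30, 0,0,0,0.006,0.037,0,30, 0,0,0,0.006,0.037,0,30, 0,0,0,0.006,0.037,0,30, 0,0,0,0.006,0.037,0,30, 0,0,0,0.006,0.037,0,30, 0,0,0,0.006,0.037,0,30, 0,0,0,0.006,0.032,0,30, 0,0,0,0,0,0,30, 0,0,0,0,0,0,30]'
```

```text
time_s: 10.25
position: [0.4711, -0.1467, 0.1138]
tool_rot: [[1.0, 0.002, -0.0], [0.002, -1.0, 0.0], [-0.0, -0.0, -1.0]]
ft_force: [-0.2, 0.4, -0.5]
grip_width: 0.0253
time_s: 11.45
position: [0.53, 0.2175, 0.1119]
tool_rot: [[1.0, 0.003, -0.001], [0.003, -1.0, -0.0], [-0.001, 0.0, -1.0]]
ft_force: [0.3, 0.4, -1.0]
grip_width: 0.0255
```

```bash
python3 -m crank '[0,0,0,0,0,-0.03,30, 0,0,0,0,0,-0.03,30, 0,0,0,0,0,-0.02,30, 0,0,0,0,0,-0.009,30, 0,0,0,0,0,0,30, 0,0,0,0,-0.012,0,30, 0,0,0,0,-0.01,0,30, 0,0,0,0,-0.008,0,30, 0,0,0,0,-0.008,0,30, 0,0,0,0,-0.012,0,30, 0,0,0,0,-0.014,0,30, 0,0,0,-0.001,-0.016,0,30, 0,0,0,-0.001,-0.016,0,30, 0,0,0,-0.001,-0.016,0,30, 0,0,0,-0.001,-0.016,0,30, 0,0,0,-0.001,-0.016,0,30, 0,0,0,-0.001,-0.016,0,30, 0,0,0,-0.001,-0.016,0,30, 0,0,0,-0.001,-0.016,0,30]'
python3 -m crank '[0,0,0,-0.001,-0.016,0,30, 0,0,0,-0.001,-0.016,0,30, 0,0,0,0,-0.016,0,30, 0,0,0,0,-0.016,0,30, 0,0,0,0,-0.016,0,30, 0,0,0,0,-0.016,0,30]'
python3 - <<'E'
from h import *
s=get_image('scene');cv2.imwrite('pics/s4.png',cv2.resize(s['frame'][90:270,20:300],None,fx=2.8,fy=2.8,interpolation=3)[:,:,::-1])
E
```

```text
time_s: 13.35
position: [0.5229, 0.0228, 0.0235]
tool_rot: [[1.0, -0.0, 0.0], [-0.0, -1.0, 0.0], [0.0, -0.0, -1.0]]
ft_force: [0.2, 3.9, 2.5]
grip_width: 0.0259
time_s: 13.95
position: [0.5209, -0.0731, 0.0234]
tool_rot: [[1.0, 0.0, -0.0], [0.0, -1.0, 0.0], [-0.0, -0.0, -1.0]]
ft_force: [0.4, 1.9, 3.5]
grip_width: 0.0256
```

View pics/s4.png

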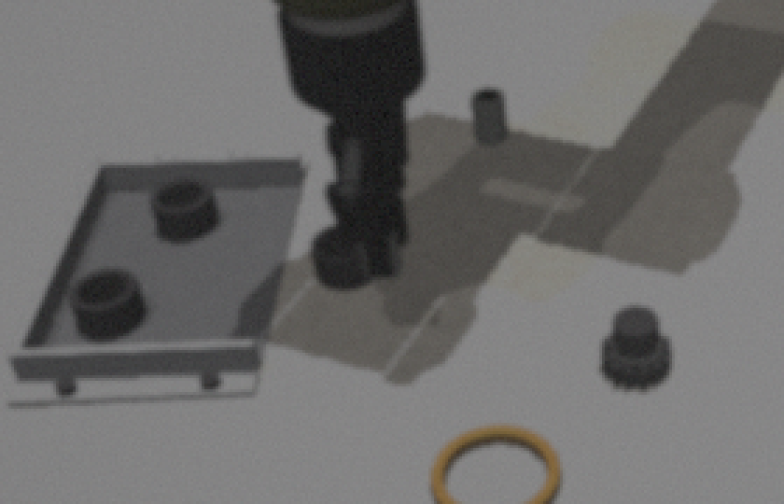

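B (crop 108,300) and C (crop 185,210) are inside. A is cradled at (340,255) and aimed between them. I'll push another 0.095 m, retreat and lift.

```bash
python3 -m crank '[0,0,0,0,-0.016,0,30, 0,0,0,0,-0.016,0,30, 0,0,0,0,-0.016,0,30, 0,0,0,0,-0.015,0,30, 0,0,0,0,-0.014,0,30, 0,0,0,0,-0.01,0,30, 0,0,0,0,-0.006,0,30, 0,0,0,0,-0.002,0,30, 0,0,0,0,0,0,30, 0,0,0,0,0.01,0,30, 0,0,0,0,0.015,0,30, 0,0,0,0,0.01,0.02,30, 0,0,0,0,0,0.04,30, 0,0,0,0,0.02,0.04,30, 0,0,0,-0.01,0.04,0.03,30, 0,0,0,-0.02,0.04,0.02,30, 0,0,0,-0.03,0.04,0.02,30, 0,0,0,-0.03,0.04,0.02,30, 0,0,0,-0.03,0.04,0,30, 0,0,0,-0.03,0.04,0,30]'
python3 -m crank '[0,0,0,-0.01,0.048,0,30, 0,0,0,0,0.05,0,30, 0,0,0,0,0.05,0,30, 0,0,0,0,0.05,0,30, 0,0,0,0,0.05,0,30, 0,0,0,0,0,0,30, 0,0,0,0,0,0,30]'
python3 - <<'E'
from h import *
t=get_image('top');s=get_image('scene')
c=np.array([.520,-.143]);a=.055;ex=np.array([np.cos(a),np.sin(a)]);ey=np.array([-ex[1],ex[0]])
print('top parts')
for b,(p,r) in blobs(t,(165,130,350,310)): print(b,np.round(p,1),np.round(onz(t,*p,.02),3))
print('fence')
for b,(p,r) in blobs(t,(362,170,440,275),12)+blobs(t,(366,188,416,260),25):
    q=onz(t,*p,.022);print(b,round(r,1),np.round(q,3),'fence xy',np.round([(q[:2]-c)@ex,(q[:2]-c)@ey],3))
cv2.imwrite('pics/end.png',np.hstack([cv2.resize(t['frame'][130:310,170:440],None,fx=1.45,fy=1.45,interpolation=3),cv2.resize(s['frame'][100:261,20:300],(400,261),interpolation=3)[:, :400]])[:,:,::-1])
E
```

```text
time_s: 16.0
position: [0.3735, 0.124, 0.2103]
tool_rot: [[1.0, 0.001, 0.001], [0.001, -1.0, 0.0], [0.001, -0.0, -1.0]]
ft_force: [0.7, 0.8, -0.5]
grip_width: 0.0257
time_s: 16.7
position: [0.364, 0.3708, 0.2093]
tool_rot: [[1.0, 0.004, -0.001], [0.004, -1.0, -0.001], [-0.001, 0.001, -1.0]]
ft_force: [0.4, 1.5, -0.2]
grip_width: 0.0259
top parts
(308, 286, 12, 12) [313.8 291.8] [ 0.374 -0.023  0.02 ]
(176, 252, 35, 35) [193.5 269.2] [0.423 0.232 0.02 ]
(165, 243, 7, 12) [168.  248.5] [0.468 0.288 0.02 ]
(255, 176, 18, 19) [264.  184.9] [0.606 0.079 0.02 ]
(194, 165, 23, 23) [204.9 176.1] [0.627 0.211 0.02 ]
(280, 135, 29, 28) [294.2 148.9] [0.688 0.01  0.02 ]
fence
(362, 171, 71, 104) 55.0 [ 0.516 -0.196  0.022] fence xy [-0.007 -0.053]
(366, 228, 50, 32) 29.0 [ 0.474 -0.191  0.022] fence xy [-0.049 -0.045]
(379, 213, 22, 19) 10.9 [ 0.52  -0.192  0.022] fence xy [-0.003 -0.049]
(366, 188, 50, 28) 28.0 [ 0.565 -0.197  0.022] fence xy [ 0.042 -0.057]
```

View pics/end.png

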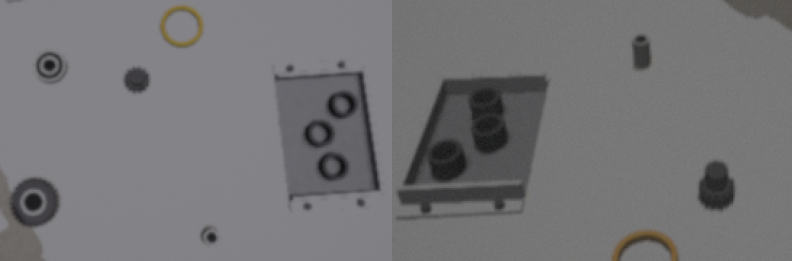

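All three sleeves stand upright well inside the fence; the shallowest is about 49 mm behind the mouth. The pinion, gear, bearing, socket and synchro ring show no movement, and the arm is clear.

```bash
python3 -c "
from rig import *
print(close_job())"
```

```text
the job is handed in; nothing more can be done
None
```

All three sleeves are inside the fence and standing upright, and I've handed the job in; it reports no verdict. I swept them in one at a time, cradled between nearly shut fingertips, then lifted the arm clear. The robot clock was at about 17 s of the 72 s allowed.

- **Sleeves:** The last two views show all three upright between the walls. The shallowest measures about 49 mm behind the open side, against the 16 mm needed. The two deeper ones merged with the fence walls in the automatic detection, so I checked those two by eye only; where I stopped the pushes puts them near y = −0.235 and −0.217.
- **Other parts:** The pinion, gear, bearing and socket measure where they were at the start, to about 1 mm. The synchro ring's outline broke in two at the start, so its before and after agree only roughly. I did not measure the wrench again, but the arm never went near it.
- **Forces:** The highest wrist force I read was about 5 N, at the ends of the move calls, so brief peaks in between would not show.
- **Calibration:** The two camera views disagreed by 4–5 mm on the sleeves. Triangulated sleeve height came out at 22 mm, against 24 mm in the description. Neither matters at these margins.

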